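# Tip the cheese flat and flip its box shut

### The arm

A 7-joint arm with a two-finger parallel gripper is mounted at the origin on the work surface. World frame = base frame: x ahead of the robot, y to its left, z up, the work surface at z = 0. Lengths are in m, angles in degrees, forces in N, time in s.
With the tool pointing down it reaches from about 0.35 to 0.9 m from the base axis. Payload 8.1 kg.
Tool frame: the origin (TCP) lies midway between the tips of the shut fingers; the grasp point (between the pads) lies 19 mm behind it (env.hold_point_z is the distance from the TCP to the grasp point, in m); z points along the fingers, y is the line along which they close (so a half turn about z gives the same grasp; the last joint's range is limited). The gripper opens to 92 mm and grips with 3 to 60 N. Pads are 19 mm wide; open, the fingers measure 130 mm over their backs; the gripper's body (75 mm by 190 mm) begins 47 mm behind the grasp point.
Start: joints at [-70.05, 24.895, 1.432, 90.138, -0.665, 64.973, -4.303], TCP at [0.272, 0.563, 0.227] pointing down, gripper open.
Joint ranges: [-149.89, 149.89], [-25.12, 119.58], [-72.63, 75.52], [4.76, 147.25], [-75.54, 255.54], [6.69, 114.76], [-157.13, 157.13]. Speed limits (degrees/s): [127.2, 127.2, 172.46, 172.46, 180, 180, 180].

### API

Orientations are given as [roll, pitch, yaw] about the fixed x, y, z axes, in that order (R = Rz(yaw) Ry(pitch) Rx(roll)).
In Python, from cell import status, get_image, sign_off, env gives the robot as it stands. The module is installed in compiled form; this text tells all that it offers.
- The arm moves only by the tool play_rows, never from a script. Its argument "commands" is a list of rows, each a list of 6 numbers: the shift along the world's x, y, z in mm, then the turn, a rotation vector about the world's x, y, z in degrees. A call has 1 to 8 rows; each row is the pose to reach, as a shift and turn from the pose commanded when the call began; what a row does not reach only later rows make up. A row lasts 1/8 s, in which the tool goes at most 62.5 mm and 10.7 degrees, less where a joint would pass 70% of its speed; a pose out of reach is approached as far as the arm can. A call with a gripper value outside its range is refused whole. "fingers" is the opening, from -1 (shut) to 1 (fully open), so that 0 is half open, set as the call begins (left out, the last holds). The fingers move at their own pace and stop on an object; "newtons" is the grip in N (left out, the last holds). Time passes only in rows, so rows that repeat a pose let the fingers close. It gives the time, the measured TCP pose, the force, the opening and the grip force at its end, in the units of the state.
- status.observe(): the state, without advancing time (a new reading comes with each control period).
- get_image(name): name is "side" or "top"; returns a dict with "pixels" (400x640x3 uint8, blue, green, red), "range_z" (400x640 float32, m along the optical axis (not along the pixel's ray), 0 where there is no reading), "fov_y" (degrees; the focal length in pixels is half the picture's height over the tangent of half this angle, whatever the lens; pixels are square), "cx", "cy" (the principal point, pixels), "R" (3x3) and "t" (3): a world point X has camera coordinates R X + t. Camera axes: x right, y down, z forward; pixel columns grow to the right and rows downward; lengths in m; the calibration is good to about 2 mm. A picture is of the moment at which its call begins.
- sign_off(): hands the job in; it is judged then, once.
The state is a dict: "time_s": time; "joints": joint angles; "qvel": joint speeds; "tau": joint torques, N m; "ee_pos": TCP position; "tcp_rot": TCP orientation; "ft_force": force on the tool from outside, world axes, zero at the start; "ft_torque": the same for the moment, N m; "grip_width": finger opening in m; "finger_force": force on a finger pad.
Only numpy, scipy, OpenCV 4.12 (cv2) and the standard library are available. Lean on these libraries where they do the work, as an engineer would, in place of code of your own. Each camera call takes 0.05 s, during which the arm holds its last target. There are 200 camera calls.

### The job

The tall slab of cheese standing on end in the open wooden box is too tall for the lid to close. With the fingertips, push the slab over so that it lies flat along the box, then push the standing lid over so that it falls fully shut on the box with the slab inside. Only push: do not lift the cheese, and leave the jars, the other cheeses and the price card standing where they are.

Things in the scene. Friction and masses are not known exactly. Their poses are not given: they have to be found in the camera images.
- box: Open wooden cheese box, fixed to the counter, 230 mm long (its x) by 140 mm wide (its y) by 65 mm high; walls and floor 6 mm thick. Origin: centre of its underside. z up. The cheese stands near its -x end with the empty room towards its +x end; the lid is hinged along the top of its +y long wall.
- cheese: Slab of pale cheese, 50 mm (its x) by 75 mm (its y) by 125 mm (its z), about 0.5 kg, loose, brown rind on its -x face. It starts standing on end on the box floor, its x within 0.12 rad of the box's x. Origin: centre of the end it stands on at the start; z up along its length at the start.
- cheese_mid (a point): Centre of the slab of cheese. Pushed high on the rind face towards the box's +x, the slab tips on its lower +x edge after leaning about 0.4 rad, and comes to rest flat, 50 mm high, rind up.
- lid (a joint): Hinge angle of the lid: 0 = shut, lying level on the box; 1.57 = standing upright; stop at 2.05, leaning back outwards. It starts at 1.72 to 1.9. The hinge is stiff enough to keep it where it is left near upright; pushed over the box to below about 1.1 it falls shut by itself in a second or two, softly.
- lid_hinge (a point): Middle of the lid's hinge line, on the outer top edge of the box's +y wall (70 mm from the box's middle, 65 mm above the counter); the hinge line runs along the box's x.
- lid_edge (a point): Middle of the lid's free edge, 140 mm from the hinge line. The lid is a wooden frame 230 by 140 mm, 8 mm thick, with a clear pane, 0.22 kg, without a handle; its top (outer) face looks away from the box while it stands open.
- jar_a: Bystander: preserve jar with brass cap, 66 mm across, 85 mm high, standing upright; origin under its middle.
- jar_b: Bystander: a second jar like jar_a; origin under its middle.
- goat_a: Bystander: small round white cheese, 62 mm across, 36 mm high; origin under its middle.
- goat_b: Bystander: a second small round white cheese like goat_a; origin under its middle.
- short_cheese: Bystander: shorter slab of cheese, 55 by 70 by 80 mm high, standing outside the box; origin under its middle.
- price_card: Bystander: blank black card 80 mm wide on a steel stem in a small wooden foot, 105 mm high in all; origin under its foot.
- tomme: Bystander: small brown round cheese, 108 mm across, 45 mm high; origin under its middle.
Mind the look-alikes: they are no part of the job. What is shaped like the cheese but blue is not meant.

How it is judged (in metres and radians):
On the way, in this order (a step that is already met when the one before it is completed fails the run):
1. the slab lies flat along the box while the lid is still open (angle between cheese's own z axis and vertical between 1.47 and 1.67 rad and z of cheese_mid in the frame of box between 0.02 and 0.038 m and x of cheese_mid in the frame of box between -0.06 and 0.06 m and y of cheese_mid in the frame of box between -0.05 and 0.05 m and value of joint lid above 1 rad), for 0.2 s.
2. the lid is shut (value of joint lid below 0.05 rad), for 0.2 s.
At the end, for the whole second after the job is handed in: The slab lies flat (within 0.1 rad) on the box floor, its centre within 60 mm along and 50 mm across of the box's middle and 20 to 38 mm above the box's underside, at rest, and the lid is shut (hinge angle below 0.05 rad) (angle between cheese's own z axis and vertical between 1.47 and 1.67 rad and z of cheese_mid in the frame of box between 0.02 and 0.038 m and x of cheese_mid in the frame of box between -0.06 and 0.06 m and y of cheese_mid in the frame of box between -0.05 and 0.05 m and value of joint lid below 0.05 rad and linear speed of cheese below 0.02 m/s); the robot touches nothing.
It fails at once if the slab is lifted (its centre more than 95 mm above the counter; tipping alone raises it to 74 mm) (height (world z) of cheese_mid above 0.095 m).
It fails at once if a bystander is moved more than 25 mm (distance of any of jar_a, jar_b, goat_a, goat_b, short_cheese, price_card, tomme from where it was at the start of the episode above 0.025 m).
It fails at once if a bystander is tipped more than 0.4 rad (angle between any of jar_a, jar_b, goat_a, goat_b, short_cheese, price_card, tomme's own z axis and vertical above 0.4 rad).
It also fails if it takes over 42 s, if anything falls off the work surface, if the arm or the gripper's body presses on something with over 40 N, if the wrist force passes 120 N, or if a joint passes its speed limit or range.

## Working session

There is one attempt and no reset: what is moved stays moved. The work goes in short steps, Python scripts to look and compute and a tool call to move; the robot and the scene stay as the last step left them, time stands still between calls to the robot, and variables do not carry over. Pictures are saved under pics/ and viewed, at most 10 in all, crops included, and the job is handed in when it is done.

Besides the shell and the picture viewer there is one more tool, called after "Emit:" as name(argument=value, ...), one argument or row to a line, values as JSON. play_rows: Moves the arm, as the interface text tells. Its arguments: {"type":"object","properties":{"commands":{"type":"array"},"fingers":{"type":"number"},"newtons":{"type":"number"}},"required":["commands"]}

```bash
mkdir -p pics; cat > h.py <<'E'
import numpy as np,cv2
from cell import status,get_image,sign_off,env
def snap(n,f):
    d=get_image(n); cv2.imwrite('pics/'+f,d['pixels']); np.savez(f'{n}.npz',**d); return d
def cloud(d):
    f=200/np.tan(np.radians(float(d['fov_y']))/2); v,u=np.mgrid[:400,:640]; z=d['range_z']
    P=np.stack([(u-d['cx'])/f*z,(v-d['cy'])/f*z,z],-1)
    return (P-d['t'])@d['R']   # R^T(P-t)
E
python3 - <<'E'
from h import *
for n in('side','top'):
    d=snap(n,n+'0.png'); print(n,d['fov_y'],d['cx'],d['cy'],-d['R'].T@d['t'])
s=status.observe();print({k:np.round(s[k],3) for k in('time_s','ee_pos','tcp_rot','ft_force','grip_width')})
E
```

```text
side 49.77921194135606 322.43376832170685 201.89497502401233 [ 0.422547   -0.61864096  0.77403176]
top 42.894578495963934 321.30442920313794 215.07631449587547 [0.33495426 0.03689301 1.37736899]
{'time_s': np.float64(0.1), 'ee_pos': array([0.272, 0.562, 0.226]), 'tcp_rot': array([-1.79921e+02,  8.00000e-03,  1.54166e+02]), 'ft_force': array([-0.609,  0.796, -0.559]), 'grip_width': np.float64(0.092)}
```

View pics/side0.png

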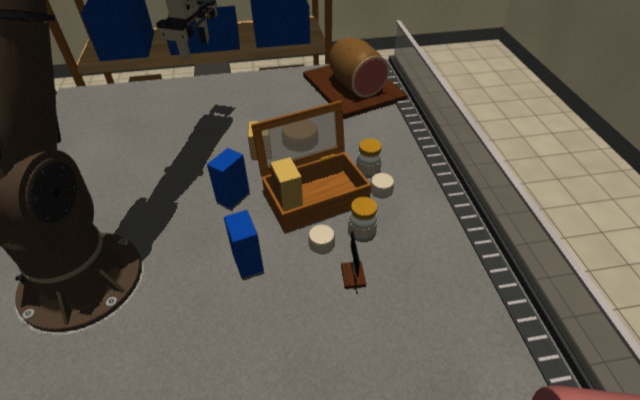

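View pics/top0.png

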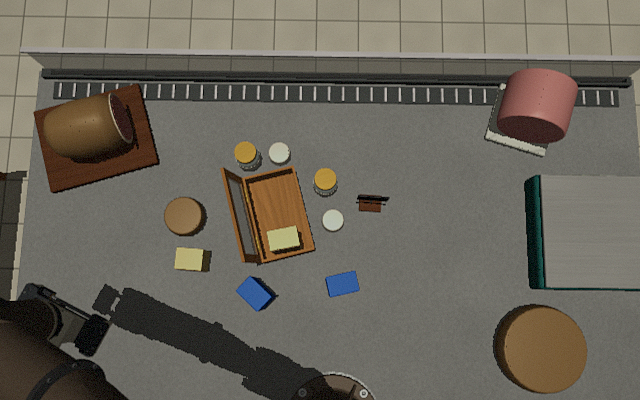

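The side view shows the box at about (317,190), with the pale slab at (287,183) in its near-left end and the lid standing behind at (300,135). In the top view the box is centred near (280,215), the slab's top is at (284,240), and the lid is seen edge-on at (238,215). Candidates for the slab:
- Pale slab inside the box, top (284,240): this fits, since it is pale and stands in the -x end of the box.
- Pale short block outside the box, top (190,259): this is short_cheese.
- Blue slabs, top (254,293) and (342,284): look-alikes, not meant.

Next I measure the poses and make a crop.

```bash
python3 - <<'E'
from h import *
d=dict(np.load('top.npz'));P=cloud(d);px=d['pixels']
cv2.imwrite('pics/crop.png',cv2.resize(px[120:320,150:410],None,fx=3,fy=2.9,interpolation=cv2.INTER_CUBIC))
roi=np.zeros((400,640),bool);roi[130:310,160:400]=1
def rect(m,n):
    k,l,st,_=cv2.connectedComponentsWithStats(m.astype(np.uint8))
    for i in range(1,k):
        if st[i,4]>60:
            q=P[l==i]; r=cv2.minAreaRect(q[:,:2].astype(np.float32)*1000); print(n,st[i],np.round(r[0]),np.round(r[1]),round(r[2],1),'z',np.round(np.percentile(q[:,2],[5,50,95]),3))
z=P[...,2]
rect(roi&(z>.118)&(z<.145),'z131')
rect(roi&(z>.055)&(z<.073),'z65')
rect(roi&(z>.073)&(z<.1),'z85')
rect(roi&(z>.145)&(z<.25),'lid')
rect(roi&(z>.025)&(z<.05),'low')
hsv=cv2.cvtColor(px,cv2.COLOR_BGR2HSV)
ye=roi&(hsv[...,0]>20)&(hsv[...,0]<35)&(hsv[...,1]>60)&(hsv[...,2]>140)
rect(ye,'yellow')
# wall top points dump in box region
m=roi&(z>.060)&(z<.070); q=P[m]; 
h=cv2.convexHull((q[:,:2]*1000).astype(np.float32)); print(np.round(h[:,0]).tolist())
d2=dict(np.load('side.npz'));P2=cloud(d2)
m=np.zeros((400,640),bool);m[95:230,235:375]=1
m&=(P2[...,2]>.12)&(P2[...,2]<.25); q=P2[m]; print(len(q))
for a in np.arange(.12,.23,.01):
    s=q[(q[:,2]>a)&(q[:,2]<a+.01)]; 
    if len(s): print(round(a,2),np.round(s.min(0),3),np.round(s.max(0),3),len(s))
E
```

```text
z131 [232 173  24  90 290] [514. 231.] [230.   8.] 15.2 z [0.12  0.132 0.144]
z131 [267 226  33  26 640] [462. 131.] [51. 75.] 12.5 z [0.126 0.13  0.134]
z131 [326 271  34  27 639] [353. -17.] [51. 75.] 13.9 z [0.12  0.124 0.128]
z131 [236 276  36  34 638] [326. 200.] [75. 51.] 47.9 z [0.12  0.124 0.128]
z65 [236 149  23  18  77] [679. 231.] [32. 63.] 33.9 z [0.056 0.059 0.069]
z65 [241 166  74  97 794] [535. 152.] [232. 142.] 15.1 z [0.058 0.064 0.07 ]
z65 [313 181  24  13  62] [607.  31.] [61. 30.] 87.2 z [0.055 0.059 0.07 ]
z85 [234 142  23  22 393] [692. 240.] [57. 57.] 65.1 z [0.078 0.084 0.088]
z85 [314 168  23  23 393] [623.  29.] [57. 56.] 45.5 z [0.079 0.084 0.088]
z85 [238 176  23  88 297] [516. 223.] [230.  11.] 14.3 z [0.075 0.085 0.098]
z85 [357 197  33   4  64] [574. -95.] [80.  3.] 86.8 z [0.075 0.087 0.098]
z85 [174 248  30  24 613] [411. 373.] [71. 57.] 87.0 z [0.075 0.079 0.084]
lid [220 168  33  95 956] [512. 241.] [232.  19.] 15.0 z [0.149 0.19  0.204]
low [269 143  21  21 357] [706. 155.] [56. 55.] 2.2 z [0.03  0.035 0.039]
low [239 153  22  17  70] [675. 229.] [
[... 447 characters left out ...]
26 607] [414. 111.] [202.  79.] 22.0 z [0.126 0.13  0.134]
yellow [174 247  29  24 587] [394. 231.] [402.  62.] 81.8 z [0.074 0.079 0.084]
[[713.0, 217.0], [671.0, 261.0], [384.0, 385.0], [293.0, 180.0], [333.0, 17.0], [571.0, -134.0], [572.0, -132.0]]
3991
0.12 [ 0.346 -0.036  0.12 ] [0.628 0.262 0.13 ] 869
0.13 [0.404 0.089 0.13 ] [0.627 0.262 0.14 ] 760
0.14 [0.403 0.2   0.14 ] [0.627 0.263 0.15 ] 339
0.15 [0.403 0.203 0.15 ] [0.625 0.265 0.16 ] 342
0.16 [0.402 0.202 0.16 ] [0.625 0.267 0.17 ] 357
0.17 [0.402 0.205 0.17 ] [0.626 0.272 0.18 ] 345
0.18 [0.402 0.206 0.18 ] [0.625 0.27  0.19 ] 345
0.19 [0.401 0.209 0.19 ] [0.623 0.282 0.2  ] 366
0.2 [0.402 0.21  0.2  ] [0.622 0.275 0.206] 268
```

View pics/crop.png

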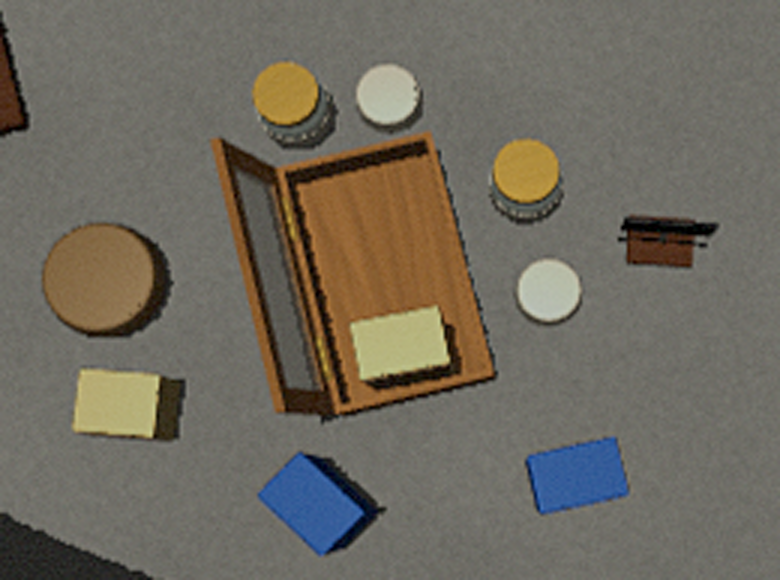

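The crop confirms it: the pale slab (crop 400,340) stands in the box's near end. The box centre is at about (535,152) mm with yaw 15.1°. The slab is at (462,131), and the lid leans out at about 1.8 rad. I'll shut the fingers, turn the tool so the gripper's wide side lies along the box, and move behind the rind.

Emit:
play_rows(
  commands=[
    [0,-20,45,0,0,-8],
    [15,-70,60,0,0,-16],
    [32,-125,60,0,0,-24],
    [50,-180,60,0,0,-32],
    [66,-235,60,0,0,-40],
    [84,-290,60,0,0,-49],
    [100,-345,60,0,0,-49],
    [115,-400,60,0,0,-49],
  ],
  fingers=-1,
  newtons=40,
)

```text
time_s: 1.1
ee_pos: [0.3874, 0.1606, 0.2867]
tcp_rot: [180.0, -0.0, 105.2]
ft_force: [0.7, 0.3, 0.5]
grip_width: 0.0162
finger_force: 0.0
```

Emit:
play_rows(
  commands=[
    [13,-46,0,0,0,0],
    [13,-46,0,0,0,0],
    [13,-46,-60,0,0,0],
    [13,-46,-120,0,0,0],
    [13,-46,-168,0,0,0],
    [13,-46,-168,0,0,0],
  ],
)

```text
time_s: 1.85
ee_pos: [0.3977, 0.1162, 0.1164]
tcp_rot: [-179.6, 0.1, 105.2]
ft_force: [-0.3, 0.5, 0.4]
grip_width: 0.0001
finger_force: 0.0
```

Emit:
play_rows(
  commands=[
    [10,3,0,0,0,0],
    [17,5,0,0,0,0],
    [24,6,0,0,0,0],
    [31,8,0,0,0,0],
    [38,10,0,0,0,0],
    [44,12,0,0,0,0],
    [50,13,0,0,0,0],
    [56,15,0,0,0,0],
  ],
)

```text
time_s: 2.85
ee_pos: [0.4584, 0.1321, 0.1207]
tcp_rot: [179.8, -0.1, 105.1]
ft_force: [-0.9, 0.5, -0.9]
grip_width: 0.0003
finger_force: 0.0
```

```bash
python3 -c "
from h import *
snap('side','side1.png'); i=cv2.imread('pics/side1.png'); cv2.imwrite('pics/s1c.png',cv2.resize(i[60:260,190:430],None,fx=2.5,fy=2.5))"
```

```text
(no output)
```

View pics/s1c.png

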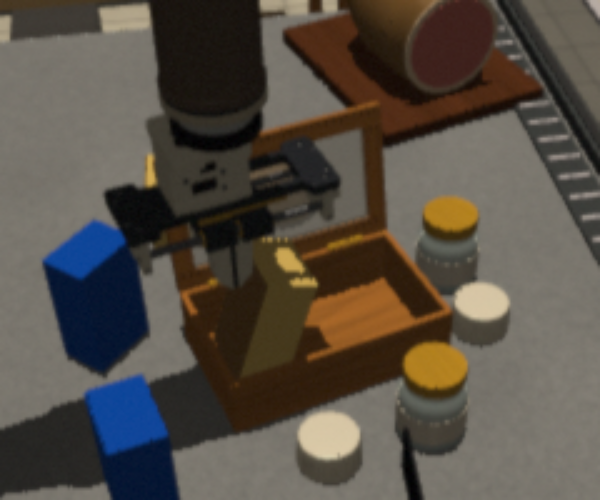

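The slab (crop 280,300) is leaning about 0.35 rad towards +x, and the fingers are on its rind at (235,260). I'll keep pushing.

Emit:
play_rows(
  commands=[
    [6,2,0,0,0,0],
    [12,3,0,0,0,0],
    [18,5,0,0,0,0],
    [24,7,0,0,0,0],
    [30,8,0,0,0,0],
    [36,10,0,0,0,0],
    [36,10,0,0,0,0],
    [36,10,0,0,0,0],
  ],
)

```text
time_s: 3.9
ee_pos: [0.4921, 0.1414, 0.1187]
tcp_rot: [-180.0, 0.0, 105.2]
ft_force: [0.0, -0.0, -0.1]
grip_width: 0.0004
finger_force: 0.0
```

Emit:
play_rows(
  commands=[
    [0,0,60,0,0,0],
    [0,0,120,0,0,0],
    [0,0,180,0,0,0],
    [-20,-5,180,0,0,0],
    [-60,-16,180,0,0,0],
    [-110,-28,180,0,0,0],
    [-110,-28,180,0,0,0],
  ],
)

```text
time_s: 4.78
ee_pos: [0.3792, 0.1125, 0.2986]
tcp_rot: [-179.9, -0.1, 105.2]
ft_force: [0.4, 0.7, 0.0]
grip_width: 0.0002
finger_force: 0.0
```

```bash
python3 - <<'E'
from h import *
snap('side','side2.png'); i=cv2.imread('pics/side2.png'); cv2.imwrite('pics/s2c.png',cv2.resize(i[60:260,190:430],None,fx=2.5,fy=2.5))
d=dict(np.load('side.npz'));P=cloud(d)*1000
a=np.radians(15.1);c,s=np.cos(a),np.sin(a)
X=P[...,0]-535;Y=P[...,1]-152;bx=c*X+s*Y;by=-s*X+c*Y;z=P[...,2]
m=(abs(bx)<105)&(abs(by)<60)&(z>15)&(z<140); m&=z>35
k,l,st,_=cv2.connectedComponentsWithStats(m.astype(np.uint8));i=1+st[1:,4].argmax()
q=l==i
print('cheese',np.percentile(bx[q],[1,50,99]),np.percentile(by[q],[1,50,99]),np.percentile(z[q],[5,50,95]))
m=(abs(bx)<113)&(by>60)&(by<130)&(z>90)&(z<215)
t=np.polyfit(z[m],by[m],1);print('lid angle',np.pi/2+np.arctan(t[0]),'y at z170',np.polyval(t,170))
print(status.observe()['ee_pos'])
E
```

```text
cheese [-46.1910601   11.00991684  76.40882669] [-46.77869382 -16.19306885  29.27943524] [44.87475688 57.48230491 59.9378618 ]
lid angle 1.7385719964406245 y at z170 87.74229052557641
[0.38107224 0.11330389 0.29901527]
```

View pics/s2c.png

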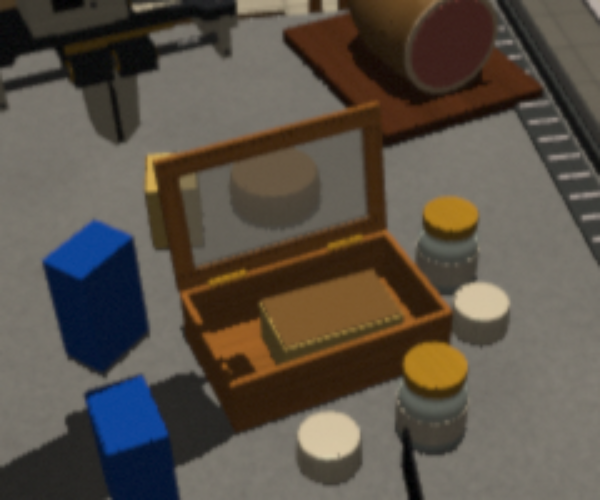

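The slab lies flat, rind up (crop 335,310), with its centre at box x of about +14 mm. The lid is still open at about 1.74 rad. Next I go over to the outside of the lid.

Emit:
play_rows(
  commands=[
    [25,40,0,0,0,0],
    [50,80,0,0,0,0],
    [75,120,0,0,0,0],
    [100,160,0,0,0,0],
    [116,190,0,0,0,0],
    [116,190,0,0,0,0],
    [116,190,-60,0,0,0],
    [116,190,-100,0,0,0],
  ],
)

```text
time_s: 5.82
ee_pos: [0.4981, 0.3024, 0.1966]
tcp_rot: [-179.9, 0.1, 105.1]
ft_force: [0.2, 0.6, 0.1]
grip_width: 0.0008
finger_force: 0.0
```

Emit:
play_rows(
  commands=[
    [0,0,-25,0,0,0],
    [0,0,-25,0,0,0],
    [3,-11,-25,0,0,0],
    [6,-22,-25,0,0,0],
    [9,-33,-25,0,0,0],
    [12,-44,-25,0,0,0],
    [15,-55,-25,0,0,0],
    [18,-66,-25,0,0,0],
  ],
)

```text
time_s: 6.82
ee_pos: [0.5166, 0.237, 0.1739]
tcp_rot: [180.0, -0.0, 105.2]
ft_force: [-0.6, 1.4, 0.5]
grip_width: 0.0001
finger_force: 0.5
```

Emit:
play_rows(
  commands=[
    [3,-12,0,0,0,0],
    [6,-24,0,0,0,0],
    [9,-35,0,0,0,0],
    [12,-46,0,0,0,0],
    [15,-57,0,0,0,0],
    [18,-68,0,0,0,0],
    [21,-79,0,0,0,0],
    [23,-86,0,0,0,0],
  ],
)

```text
time_s: 7.82
ee_pos: [0.5396, 0.1505, 0.1738]
tcp_rot: [180.0, 0.0, 105.1]
ft_force: [-0.3, 0.1, -0.0]
grip_width: -0.0001
finger_force: 0.0
```

Emit:
play_rows(
  commands=[
    [0,0,0,0,0,0],
    [0,0,0,0,0,0],
    [0,0,50,0,0,0],
    [0,0,100,0,0,0],
    [-20,-20,150,0,0,0],
    [-70,-40,150,0,0,0],
    [-120,-60,150,0,0,0],
    [-120,-60,150,0,0,0],
  ],
)

```text
time_s: 8.82
ee_pos: [0.4164, 0.0905, 0.3241]
tcp_rot: [-180.0, -0.1, 105.2]
ft_force: [1.1, 0.5, 0.8]
grip_width: 0.0007
finger_force: 0.0
```

Emit:
play_rows(
  commands=[
    [0,0,0,0,0,0],
    [0,0,0,0,0,0],
    [0,0,0,0,0,0],
    [0,0,0,0,0,0],
    [0,0,0,0,0,0],
    [0,0,0,0,0,0],
    [0,0,0,0,0,0],
    [0,0,0,0,0,0],
  ],
)

```text
time_s: 9.82
ee_pos: [0.4193, 0.0916, 0.3238]
tcp_rot: [180.0, -0.0, 105.2]
ft_force: [-0.0, -0.0, -0.1]
grip_width: 0.0005
finger_force: 0.0
```

```bash
python3 - <<'E'
from h import *
snap('side','side3.png'); i=cv2.imread('pics/side3.png'); cv2.imwrite('pics/s3c.png',cv2.resize(i[60:260,190:430],None,fx=2.5,fy=2.5))
d=dict(np.load('side.npz'));P=cloud(d)*1000
a=np.radians(15.1);c,s=np.cos(a),np.sin(a)
X=P[...,0]-535;Y=P[...,1]-152;bx=c*X+s*Y;by=-s*X+c*Y;z=P[...,2]
m=(abs(bx)<113)&(abs(by)<68)&(z>62)&(z<215)
t=np.polyfit(by[m],z[m],1);print('lid angle',-np.arctan(t[0]),'z at 0',t[1],m.sum())
E
```

```text
lid angle 0.0006550736408692771 z at 0 72.6384483004893 3536
```

View pics/s3c.png

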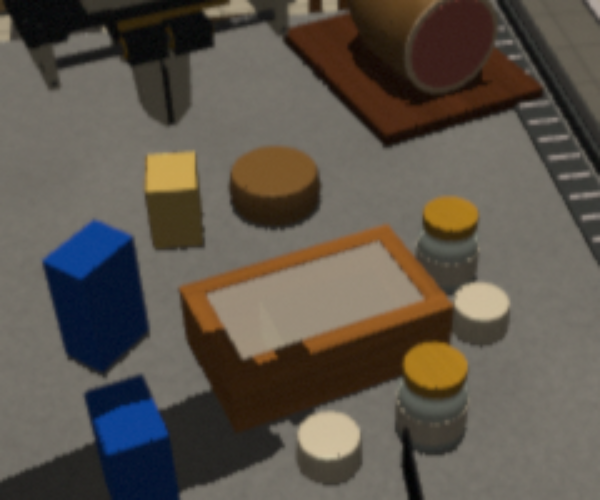

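The lid lies level on the box (crop 315,295; measured angle 0.00). The bystanders are where they were and the arm is clear, so I'm handing in.

```bash
python3 -c "
from h import *
print(sign_off())"
```

```text
the job is handed in; nothing more can be done
None
```

The slab was pushed over and lay flat in the box, and the lid is fully shut on it (measured hinge angle about 0.00 rad). The bystanders look undisturbed in the last picture, and the job was handed in about 10 s into the 42 s allowed; no verdict came back.

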